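Back the indexing turntable up by one notch

ROBOT

A 6-joint arm with a two-finger parallel gripper is mounted at the origin on the work surface. World frame = base frame: x ahead of the robot, y to its left, z up, the work surface at z = 0. Lengths are in m, angles in degrees, forces in N, time in s.
With the tool pointing down it reaches from about 0.4 to 0.825 m from the base axis. Payload 7 kg.
Tool frame: the origin (TCP) lies at the very end of the fingers, on their centre line; the grasp point (between the pads) lies 19 mm behind it (ctrl.grip_depth is the distance from the TCP to the grasp point, in m); z points along the fingers, y is the line along which they close (so a half turn about z gives the same grasp; the last joint's range is limited). The gripper opens to 88 mm and grips with 3 to 60 N. Pads are 19 mm wide; open, the fingers measure 130 mm over their backs; the gripper's body (78 mm by 193 mm) begins 47 mm behind the grasp point.
Start: joints at [81.022, 20.546, 0.682, 0, -70.136, -16.507], TCP at [0.29, 0.609, 0.227] pointing down, gripper open.
Joint ranges: [-176.03, 176.03], [-82.01, 121.73], [-58.28, 71.71], [-173.87, 95.51], [-174.79, -0.11], [-173.66, 173.66]. Speed limits (degrees/s): [136.94, 136.94, 172.46, 180, 180, 180].

INTERFACE

Orientations are given as [roll, pitch, yaw] about the fixed x, y, z axes, in that order (R = Rz(yaw) Ry(pitch) Rx(roll)).
In Python, from plant import get_obs, eyes, ctrl, spotter gives the robot as it stands.
- The arm moves only by the shell command python3 -m crank 'ROWS'. ROWS is JSON, one flat list of numbers, 7 for each row, row after row: the turn, a rotation vector about the tool's x, y, z in rad, then the shift along the tool's x, y, z in mm, then the opening, from 0 (shut) to 1 (fully open). A call has 1 to 5 rows; each row shifts and turns the commanded pose from where the row before left it, along the tool's axes as they then stand; what a row does not reach is not made up. A row lasts 1/8 s, in which the tool goes at most 62.5 mm and 10.7 degrees, less where a joint would pass 70% of its speed; a pose out of reach is approached as far as the arm can. A call is refused whole if a number of a shift passes 62.5 or a number of a turn 0.188, either way. A call with a gripper value outside its range is refused whole. The fingers move at their own pace and stop on an object; the grip force is fixed at half the most. Time passes only in rows, so rows that do not move let the fingers close. It gives the time, the measured TCP pose, the force, the opening and the grip force at its end, in the units of the state.
- get_obs(): the state, without advancing time (a new reading comes with each control period).
- eyes.snapshot(name): name is "scene" or "top" or "wrist"; returns the picture (480x640x3 uint8, blue, green, red); there is no depth.
- eyes.camera_model(name): a dict with "fx", "fy", "cx", "cy" (pixels), "extrinsics" (4x4, takes a point from camera to world coordinates). Camera axes: x right, y down, z forward; pixel columns grow to the right and rows downward; lengths in m; the calibration is good to about 2 mm. The wrist camera is an equidistant fisheye: a pixel r from the principal point sees the ray r / f radians off the axis. A picture is of the moment at which its call begins: read the wrist's pose just before it. camera_model takes no time and is no camera call; for the wrist camera it gives the pose at the moment of the call.
- ctrl.close_job(): hands the job in; it is judged then, once.
Trained networks look in the newest picture that a camera, given by its name, has taken for a name from the list of things; names that differ only in an ending like _2 or _b are one class to them, and where a whole thing is asked for, a point or a joint stands for the part that bears it (a point fixed in the world has none). Each returns a list of dicts, best first, with "p" (0 to 1); they miss things now and then, are a little off and sometimes report something else, mostly with a low value. They report only what shows in the picture. A call takes as long as a camera call. They do not tell look-alikes from the thing itself.
- spotter.outline_of(camera, target): "region" (480x640 bool, what is visible of it) and "rect" ([left, top, width, height] in pixels, round what is visible of it).
- spotter.place_of(camera, target): "location" ([column, row] in pixels: a listed point, or the origin of a listed thing).
The state is a dict: "clock": time; "joint_pos": joint angles; "qvel": joint speeds; "tau": joint torques, N m; "tool_pos": TCP position; "orientation": TCP orientation; "force": force on the tool from outside, world axes, zero at the start; "moment": the same for the moment, N m; "opening": finger opening in m; "gripper_force": force on a finger pad.
Only numpy, scipy, OpenCV 4.12 (cv2) and the standard library are available. Lean on these libraries where they do the work, as an engineer would, in place of code of your own. Each camera call takes 0.05 s, during which the arm holds its last target. There are 200 camera calls.

TASK

The module turntable was indexed one station too far. With a fingertip, push the red thumb tab over so that the ratchet pawl lifts out of its notch and stays up, then push the orange peg so that the wheel turns backward (clockwise seen from above) by one notch, bringing the yellow-marked notch under the pawl, and tip the pawl back down so that it drops fully into that notch. Only touch and push: leave the modules standing in the wheel and leave everything else on the table where it is.

Things in the scene. Friction and masses are not known exactly. Their poses are not given: they have to be found in the camera images.
- stand: fixed black round base (250 mm diameter, 18 mm thick) of the turntable; origin on the table at the wheel's vertical axis, z up. The pawl is at its -y side, pivot 150 mm from the axis; a dark lens tube (top 83 mm above the table, 130 to 186 mm from the axis) stands 15 degrees from +x towards -y. Position and yaw vary
- wheel (a joint): angle of the white ratchet wheel (228 mm diameter, top face 50 mm above the table), rad, growing counter-clockwise from above (forward). Starts near 0 with the pawl in a notch. One notch back, centred: -0.524. With the pawl down, backward (negative) is blocked by a tooth's steep side; forward the teeth lift the pawl. Light friction (about 1 N at the peg); stays where left
- pawl (a joint): angle of the red pawl about its level pivot, rad: 0 = nose fully down in the notch, 0.95 = fully tipped back against its stop. Gravity holds it at either end: over-centre at about 0.37, it falls shut below and falls open above that. Needs well under 1 N at the tab
- pawl_pivot (a point): pivot of the pawl, 66 mm above the table, fixed on the stand; pivot line runs along the stand's x. Two dark cheeks at 16 to 22 mm either side of it reach 76 mm above the table
- pawl_tab (a point): point on the wheel-side face of the pawl's red upright thumb tab, 32 mm up from the pivot (2.5 mm off the tab's mid-plane). Tab: 24 mm wide, 5 mm thick, reaching 50 mm above the pivot when the pawl is down. Pushing it away from the wheel (stand's -y) raises the nose. Moves with the pawl
- pawl_nose (a point): middle of the underside of the pawl's nose, 46 mm from the pivot towards the wheel axis (stand's +y). With the pawl down, a bar 10 mm wide, its top 71 mm above the table, runs 54 mm out from the pivot. Tipped back, the bar stands up at 54 degrees; pressing down on it, or pushing the tab back towards the wheel, closes the pawl
- peg (a point): centre of the orange upright push peg on the wheel, 14 mm diameter, 42 mm tall (50 to 92 mm above the table), 85 mm from the wheel axis; turns with the wheel. At the start it lies at 105 degrees counter-clockwise from the stand's +x
- yellow_notch (a point): middle of the notch with the yellow painted floor, on the wheel's top face, 104 mm from the axis; one step counter-clockwise from the pawl at the start; turns with the wheel. 12 notches, 30 degrees apart, between dark teeth 9 mm high on the rim (94 to 114 mm from the axis); each gives the pawl about 0.1 rad of play to each side of its middle
- module_white_c (a point): loose round black module, white cap, 32 mm diameter, 28 mm tall, standing loosely between four brass pins on the wheel; point at its centre, 14 mm above the wheel's top face. Rides with the wheel; not to be lifted out or toppled
- module_grey_c (a point): loose round black module, grey cap, 32 mm diameter, 28 mm tall, standing loosely between four brass pins on the wheel; point at its centre, 14 mm above the wheel's top face. Rides with the wheel; not to be lifted out or toppled
- module_blue_c (a point): loose round black module, blue cap, 32 mm diameter, 28 mm tall, standing loosely between four brass pins on the wheel; point at its centre, 14 mm above the wheel's top face. Rides with the wheel; not to be lifted out or toppled
- pocket_white (a point): centre of the pocket (between four 10 mm brass pins) of the white-capped module, on the wheel's top face; turns with the wheel; the module has 3.5 mm of play to each side
- pocket_grey (a point): centre of the pocket (between four 10 mm brass pins) of the grey-capped module, on the wheel's top face; turns with the wheel; the module has 3.5 mm of play to each side
- pocket_blue (a point): centre of the pocket (between four 10 mm brass pins) of the blue-capped module, on the wheel's top face; turns with the wheel; the module has 3.5 mm of play to each side
- module_spare_c (a point): loose spare module with a green cap, same size, standing on the table beside the stand's pawl arm; centre. Leave alone
- jar_c (a point): small loose jar, 42 mm diameter, 55 mm tall, on the table beside the stand's pawl arm; centre. Leave alone
- screwdriver_grip (a point): screwdriver lying on the table left of the stand; middle of its handle. Leave alone
- post_c (a point): loose steel optics post with a 50 mm foot, 75 mm tall, to one side of the stand; centre. Leave alone
- reel_c (a point): loose yellow empty reel, 90 mm diameter, 26 mm tall, lying to one side of the stand; centre. Leave alone
Not all that is in view belongs to the job. What is shaped like the part that bears module_blue_c but pink is not meant.

How it is judged:
By the outcome, as a careful person would: the job done as asked, in the order asked, and still so for the second after the job is handed in, with the robot touching nothing.
It also fails if it takes over 58 s, if anything falls off the work surface, if the arm or the gripper's body presses on something with over 40 N, if the wrist force passes 120 N, or if a joint passes its speed limit or range.

## Working session

There is one attempt and no reset: what is moved stays moved. The work goes in short steps, Python scripts to look and compute and a shell command to move; the robot and the scene stay as the last step left them, time stands still between calls to the robot, and variables do not carry over. Pictures are saved under pics/ and viewed, at most 10 in all, crops included, and the job is handed in when it is done.

```bash
mkdir -p pics; ls; cat > h.py <<'E'
import numpy as np, cv2
from plant import get_obs, eyes, ctrl, spotter
def ray(cam,px):
    m=eyes.camera_model(cam);T=np.array(m["extrinsics"])
    d=np.array([(px[0]-m["cx"])/m["fx"],(px[1]-m["cy"])/m["fy"],1])
    if cam=="wrist":
        r=np.hypot(d[0],d[1]);d=np.array([d[0]/r*np.sin(r),d[1]/r*np.sin(r),np.cos(r)]) if r>0 else d
    d=T[:3,:3]@d;return T[:3,3],d/np.linalg.norm(d)
def atz(cam,px,z):
    o,d=ray(cam,px);return o+d*(z-o[2])/d[2]
def tri(l):
    A=0;b=0
    for o,d in l:
        P=np.eye(3)-np.outer(d,d);A=A+P;b=b+P@o
    return np.linalg.solve(A,b)
E
python3 - <<'E'
from h import *
np.set_printoptions(precision=4,suppress=True)
o=get_obs();print(o["clock"],o["tool_pos"],o["orientation"],o["force"])
for c in("scene","top"):
    cv2.imwrite(f"pics/{c}0.png",eyes.snapshot(c));print(c,np.array(eyes.camera_model(c)["extrinsics"])[:3,3])
Z=dict(stand=0,pawl_pivot=.066,pawl_tab=.098,pawl_nose=.062,peg=.071,yellow_notch=.05,module_white_c=.064,module_grey_c=.064,module_blue_c=.064,module_spare_c=.014,jar_c=.0275,post_c=.0375,reel_c=.013,screwdriver_grip=.012)
for n,z in Z.items():
    for c in("top","scene"):
        for r in spotter.place_of(c,n)[:2]: print(n,c,round(r["p"],2),np.round(r["location"]),atz(c,r["location"],z))
E
```

```text
pics
0.0 [0.2903 0.6089 0.2256] [179.9061  -0.0083 -25.4904] [-0.1251  0.781  -0.4269]
scene [ 1.403  -0.1061  1.2304]
top [0.4216 0.0057 1.402 ]
stand top 0.56 [320. 240.] [ 0.5688 -0.0074  0.    ]
stand scene 0.65 [319. 267.] [ 0.5781 -0.0192  0.    ]
pawl_pivot top 0.97 [370. 248.] [ 0.5358 -0.1523  0.066 ]
pawl_pivot scene 0.88 [263. 240.] [ 0.5323 -0.1496  0.066 ]
pawl_pivot scene 0.39 [323. 272.] [ 0.6379 -0.0155  0.066 ]
pawl_tab top 0.65 [368. 249.] [ 0.53  -0.143  0.098]
pawl_tab scene 0.73 [268. 233.] [ 0.5363 -0.1351  0.098 ]
pawl_tab scene 0.27 [318. 234.] [ 0.5505 -0.0194  0.098 ]
pawl_nose top 0.5 [356. 247.] [ 0.5403 -0.1123  0.062 ]
pawl_nose scene 0.62 [281. 245.] [ 0.5476 -0.1074  0.062 ]
peg top 0.87 [292. 237.] [0.5723 0.0732 0.071 ]
peg scene 0.81 [356. 244.] [0.5683 0.0691 0.071 ]
peg scene 0.46 [284. 264.] [ 0.611  -0.1041  0.071 ]
yellow_notch top 0.59 [353. 227.] [ 0.6022 -0.107   0.05  ]
yellow_notch scene 0.61 [324. 268.] [ 0.6153 -0.0111  0.05  ]
yellow_notch scene 0.5 [326. 276.] [ 0.6371 -0.009   0.05  ]
module_white_c top 0.39 [318. 217.] [ 0.6306 -0.00
[... 671 characters left out ...]
39 -0.1368  0.014 ]
jar_c top 0.63 [395. 226.] [ 0.6044 -0.2359  0.0275]
jar_c scene 0.93 [227. 280.] [ 0.6106 -0.2388  0.0275]
post_c top 0.49 [186. 231.] [0.6018 0.3919 0.0375]
post_c scene 0.67 [498. 256.] [0.616  0.4077 0.0375]
post_c scene 0.25 [226. 279.] [ 0.6163 -0.2414  0.0375]
reel_c top 0.57 [468. 242.] [ 0.5509 -0.4597  0.013 ]
reel_c top 0.3 [191. 334.] [0.2994 0.3811 0.013 ]
reel_c scene 0.71 [133. 272.] [ 0.5581 -0.466   0.013 ]
screwdriver_grip top 0.93 [189. 337.] [0.2896 0.3869 0.012 ]
screwdriver_grip top 0.3 [322. 237.] [ 0.5772 -0.0139  0.012 ]
screwdriver_grip scene 0.75 [134. 271.] [ 0.5543 -0.4632  0.012 ]
screwdriver_grip scene 0.66 [461. 163.] [0.282  0.4041 0.012 ]
```

```bash
python3 - <<'E'
import cv2,numpy as np
a=cv2.imread("pics/top0.png")[150:330,230:430];b=cv2.imread("pics/scene0.png")[150:330,230:430]
cv2.imwrite("pics/c0.png",np.hstack([cv2.resize(x,None,fx=2,fy=2,interpolation=cv2.INTER_CUBIC) for x in(a,b)]))
E
```

```text
(no output)
```

View pics/c0.png

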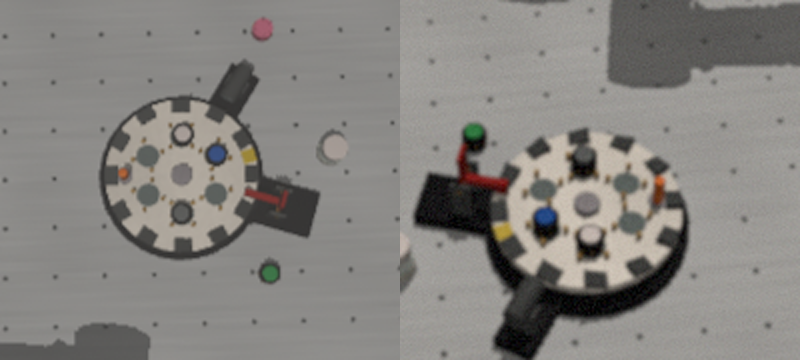

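The crop shows the wheel with its centre near top-camera pixel (320,238). The pawl is at lower right (370,248), the yellow notch at (354,227), the peg at (292,237), the lens tube at upper right and the pink decoy at (361,164).

```bash
python3 - <<'E'
from h import *
np.set_printoptions(precision=4,suppress=True)
for c in("top","scene"):
    eyes.snapshot(c)
    for n in("wheel","pawl_tab"):
        for r in spotter.outline_of(c,n)[:1]:
            m=r["region"].astype(np.uint8)
            cs=max(cv2.findContours(m,cv2.RETR_EXTERNAL,cv2.CHAIN_APPROX_NONE)[0],key=cv2.contourArea)
            print(c,n,round(r["p"],2),r["rect"],m.sum())
            if n=="wheel":
                h=cv2.convexHull(cs)[:,0].astype(float)
                P=np.array([atz(c,p,.05)[:2] for p in h],np.float32);(x,y),rr=cv2.minEnclosingCircle(P);print(x,y,rr,cv2.fitEllipse(P))
m=np.load
E
```

```text
top wheel 0.91 [280.3, 199.9, 81.9, 76.8] 4284
0.5738925337791443 -0.008476769551634789 0.11588119715452194 ((0.5744383931159973, -0.008561959490180016), (0.22660553455352783, 0.22917963564395905), 100.61505126953125)
top pawl_tab 0.44 [353.4, 245.8, 19.7, 9.2] 74
scene wheel 0.7 [276.5, 214.2, 96.1, 81.9] 5493
0.5721125602722168 -0.0082634836435318 0.1202247366309166 ((0.5717165470123291, -0.007854483090341091), (0.2291574627161026, 0.23952141404151917), 88.52574157714844)
scene pawl_tab 0.75 [265.0, 227.7, 21.1, 19.9] 168
```

```bash
python3 -m crank '[0,0,0.185,0,0,0,0, 0,0,0.185,0,0,0,0, 0,0,0.185,0,0,0,0, 0,0,0.185,0,0,0,0]'
```

```text
clock: 2.3
tool_pos: [0.2904, 0.6093, 0.2266]
orientation: [-180.0, 0.0, -68.2]
force: [0.3, -0.6, 0.4]
opening: 0.0532
gripper_force: 0.0
```

```bash
python3 -m crank '[0,0,0.185,0,0,0,0, 0,0,0.185,0,0,0,0, 0,0,0.185,0,0,0,0, 0,0,0.079,0,0,0,0, 0,0,0,49,-33,0,0]' && python3 -m crank '[0,0,0,49,-33,0,0, 0,0,0,49,-33,0,0, 0,0,0,49,-33,0,0, 0,0,0,49,-33,0,0, 0,0,0,49,-33,0,0]' && python3 -m crank '[0,0,0,49,-33,0,0, 0,0,0,49,-33,0,0, 0,0,0,49,-33,0,0, 0,0,0,49,-33,0,0, 0,0,0,49,-33,0,0]'
```

```text
clock: 2.92
tool_pos: [0.3098, 0.5552, 0.2252]
orientation: [-180.0, -0.1, -104.1]
force: [0.2, -0.3, -0.1]
opening: 0.0038
gripper_force: 0.0
clock: 3.55
tool_pos: [0.4106, 0.274, 0.227]
orientation: [-180.0, 0.0, -104.2]
force: [0.8, 0.7, 0.2]
opening: 0.0003
gripper_force: 0.0
clock: 4.18
tool_pos: [0.5105, -0.0042, 0.2271]
orientation: [-179.9, 0.0, -104.2]
force: [1.3, -0.1, -0.1]
opening: 0.0006
gripper_force: 0.0
```

```bash
python3 -m crank '[0,0,0,49,-33,0,0, 0,0,0,49,-33,0,0, 0,0,0,0,0,0,0]'; python3 - <<'E'
from h import *
np.set_printoptions(precision=4,suppress=True)
im=eyes.snapshot("wrist");cv2.imwrite("pics/w0.png",im)
o=get_obs();print(o["tool_pos"],o["orientation"])
m=eyes.camera_model("wrist");print(m)
Z=dict(pawl_pivot=.066,pawl_tab=.098,pawl_nose=.062,peg=.071,yellow_notch=.05,stand=0,module_spare_c=.014,jar_c=.0275,module_blue_c=.064)
for n,z in Z.items():
    for r in spotter.place_of("wrist",n)[:2]: print(n,round(r["p"],2),np.round(r["location"]),atz("wrist",r["location"],z))
E
```

```text
clock: 4.55
tool_pos: [0.5504, -0.1171, 0.2259]
orientation: [180.0, -0.0, -104.5]
force: [-0.5, 0.4, -1.0]
opening: 0.0002
gripper_force: 0.0
[ 0.5499 -0.1154  0.226 ] [ 179.9474   -0.0184 -104.4283]
{'fx': 371.64829954431775, 'fy': 371.64829954431775, 'cx': 325.41556298798616, 'cy': 238.53093361261418, 'extrinsics': array([[-0.9686,  0.2383,  0.0712,  0.5302],
       [ 0.2487,  0.9267,  0.2818, -0.1919],
       [ 0.0012,  0.2907, -0.9568,  0.3846],
       [ 0.    ,  0.    ,  0.    ,  1.    ]])}
pawl_pivot 0.57 [339. 171.] [ 0.5276 -0.1529  0.066 ]
pawl_tab 0.67 [340. 182.] [ 0.5293 -0.1473  0.098 ]
pawl_nose 0.89 [336. 222.] [ 0.5411 -0.107   0.062 ]
yellow_notch 0.8 [278. 232.] [ 0.5975 -0.1066  0.05  ]
stand 0.6 [334. 301.] [ 0.5675 -0.      0.    ]
stand 0.37 [292. 283.] [ 0.6093 -0.0328  0.    ]
module_spare_c 0.57 [441. 158.] [ 0.4215 -0.1342  0.014 ]
jar_c 0.7 [238. 104.] [ 0.6054 -0.2349  0.0275]
jar_c 0.34 [341. 173.] [ 0.5262 -0.1437  0.0275]
module_blue_c 0.69 [293. 288.] [ 0.5963 -0.0543  0.064 ]
module_blue_c 0.57 [116. 240.] [ 0.7612 -0.1444  0.064 ]
```

View pics/w0.png

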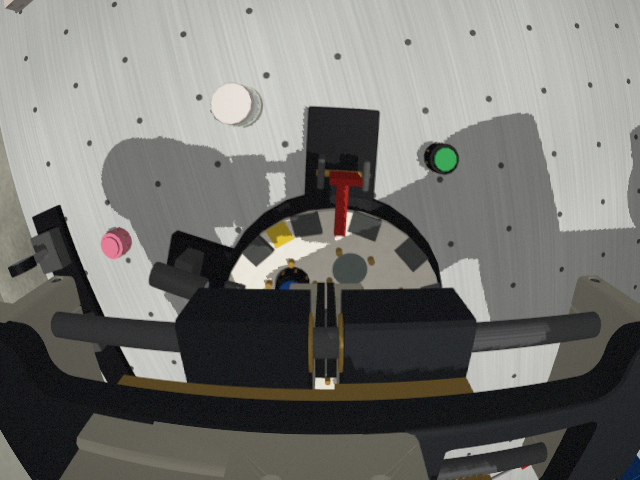

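The wrist view shows the red tab at about (343,180) and the bar running to the nose at (340,232). The yellow notch is at (280,235), with the jar, spare module and pink decoy clear of the path. I'll go down on the wheel side of the tab.

```bash
python3 -m crank '[0,0,0,14,8,0,0, 0,0,0,0,0,60,0, 0,0,0,0,0,45,0, 0,0,0,0,0,26,0, 0,0,0,0,0,0,0]'; python3 - <<'E'
from h import *
im=eyes.snapshot("wrist");a=im[60:300,180:480]
s=eyes.snapshot("scene")[180:300,220:370]
cv2.imwrite("pics/w1.png",np.hstack([cv2.resize(a,(500,400)),cv2.resize(s,(300,240))]) if 0 else cv2.resize(np.vstack([cv2.resize(a,(400,320)),cv2.resize(s,(400,320))]),(375,600)))
E
```

```text
clock: 5.68
tool_pos: [0.5368, -0.1256, 0.0939]
orientation: [179.8, -0.1, -104.2]
force: [-0.0, 0.1, 0.8]
opening: 0.0006
gripper_force: 0.0
```

View pics/w1.png

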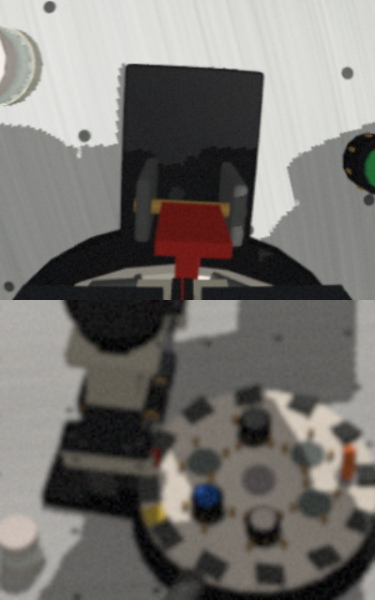

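```bash
python3 -m crank '[0,0,0,10,0,0,0, 0,0,0,10,0,0,0, 0,0,0,10,0,0,0, 0,0,0,9,0,0,0, 0,0,0,0,0,0,0]'; python3 - <<'E'
from h import *
im=eyes.snapshot("wrist");a=im[60:300,180:480]
cv2.imwrite("pics/w2.png",a)
for n in("pawl_tab","pawl_nose"):print(n,[(round(r["p"],2),r["location"]) for r in spotter.place_of("wrist",n)])
E
```

```text
clock: 6.4
tool_pos: [0.5289, -0.1637, 0.0956]
orientation: [180.0, -0.0, -104.3]
force: [-0.1, -0.3, -0.1]
opening: 0.0006
gripper_force: 0.0
pawl_tab [(0.75, [336.6, 269.3])]
pawl_nose [(0.69, [330.2, 377.6])]
```

View pics/w2.png

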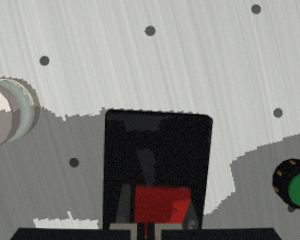

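```bash
python3 -m crank '[0,0,0,0,0,-50,0, 0,0,0,0,0,-50,0, 0,0,0,-58,15,0,0, 0,0,0,-10,0,0,0, 0,0,0,0,0,0,0]'; python3 - <<'E'
from h import *
np.set_printoptions(precision=4,suppress=True)
im=eyes.snapshot("wrist");a=im[60:300,180:480]
cv2.imwrite("pics/w3.png",cv2.resize(a,(450,360)))
for n,z in (("pawl_tab",.083),("pawl_nose",.1),("yellow_notch",.05)):print(n,[(round(r["p"],2),r["location"],atz("wrist",r["location"],z)) for r in spotter.place_of("wrist",n)])
E
```

```text
clock: 7.18
tool_pos: [0.5314, -0.0925, 0.1955]
orientation: [180.0, -0.0, -104.1]
force: [0.5, -0.6, 0.4]
opening: 0.0007
gripper_force: 0.0
pawl_tab [(0.58, [311.6, 118.5], array([ 0.5192, -0.1799,  0.083 ]))]
pawl_nose [(0.73, [308.6, 210.4], array([ 0.5367, -0.1184,  0.1   ]))]
yellow_notch [(0.8, [243.9, 219.1], array([ 0.5973, -0.115 ,  0.05  ]))]
```

View pics/w3.png

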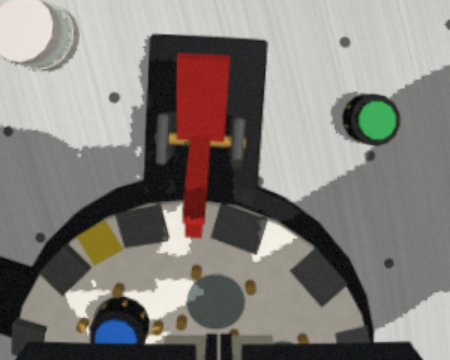

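The pawl is fully tipped back: the tab lies over the arm and the bar stands up. Next is the peg, approached from its stand -x side.

```bash
python3 -m crank '[0,0,0,-57,15,0,0, 0,0,0,-57,15,0,0, 0,0,0,-56,14,0,0, 0,0,0,0,0,0,0]'; python3 - <<'E'
from h import *
np.set_printoptions(precision=4,suppress=True)
l=[]
for c in("scene","top"):
    eyes.snapshot(c)
    for n,z in(("peg",.071),("yellow_notch",.05)):
      for r in spotter.place_of(c,n)[:1]: print(c,n,round(r["p"],2),r["location"],atz(c,r["location"],z))
im=eyes.snapshot("scene");cv2.imwrite("pics/s1.png",cv2.resize(im[180:320,230:410],None,fx=3,fy=3))
E
python3 -m crank '[0,0,0,0,0,60,0, 0,0,0,0,0,40,0, 0,0,0,0,0,0,0]'; python3 -c "
from h import *
im=eyes.snapshot('scene');cv2.imwrite('pics/s1.png',cv2.resize(im[180:320,230:410],None,fx=3,fy=3))"
```

```text
clock: 7.88
tool_pos: [0.5307, 0.0847, 0.1953]
orientation: [180.0, -0.0, -104.0]
force: [-0.5, -0.1, -0.2]
opening: 0.0005
gripper_force: 0.0
scene peg 0.9 [358.2, 244.5] [0.5715 0.0746 0.071 ]
top peg 0.73 [321.1, 218.5] [ 0.6258 -0.0127  0.071 ]
top yellow_notch 0.82 [351.1, 228.0] [ 0.5984 -0.1015  0.05  ]
clock: 8.6
tool_pos: [0.5285, 0.0805, 0.0931]
orientation: [179.7, -0.2, -104.3]
force: [0.8, 0.4, 0.0]
opening: 0.0006
gripper_force: 0.0
```

View pics/s1.png

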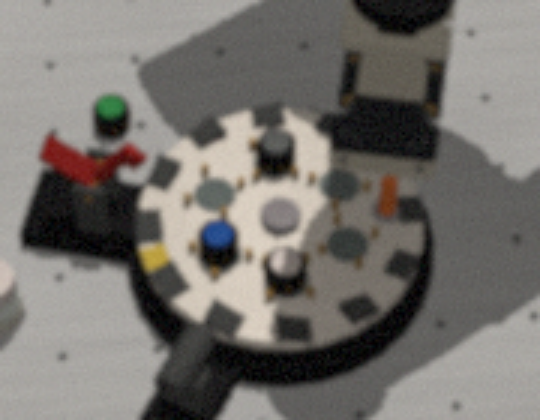

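```bash
python3 -m crank '[0,0,0,-5,0,22,0, 0,0,0,0,-10,0,0, 0,0,0,0,-10,0,0, 0,0,0,0,-8,0,0, 0,0,0,0,-8,0,0]';python3 -m crank '[0,0,0,0,-7,0,0, 0,0,0,0,-6,0,0, 0,0,0,0,-6,0,0, 0,0,0,0,0,0,0, 0,0,0,0,0,0,0]'; cat > s.py <<'E'
from h import *
import sys
np.set_printoptions(precision=4,suppress=True)
C=np.array([.5735,-.0085]);Y=-14.0
for c in("scene","top","wrist"):
    im=eyes.snapshot(c)
    if c=="scene":cv2.imwrite(sys.argv[1],cv2.resize(im[180:320,230:410],None,fx=3,fy=3))
    for n,z in(("peg",.071),("yellow_notch",.05)):
      for r in spotter.place_of(c,n)[:2]:
        p=atz(c,r["location"],z)[:2];d=p-C;print(c,n,round(r["p"],2),np.round(r["location"]),p,"stand deg",round(np.degrees(np.arctan2(d[1],d[0]))-Y,1),"r",round(np.hypot(*d),4))
E
python3 s.py pics/s2.png
```

```text
clock: 9.28
tool_pos: [0.5675, 0.0782, 0.0743]
orientation: [-180.0, 0.0, -104.2]
force: [-1.6, 1.6, 0.8]
opening: 0.0006
gripper_force: 0.7
clock: 9.9
tool_pos: [0.585, 0.0736, 0.0735]
orientation: [-180.0, 0.0, -104.2]
force: [-1.2, 0.4, -0.5]
opening: 0.0004
gripper_force: 0.0
scene peg 0.84 [355. 255.] [0.6   0.064] stand deg 83.9 r 0.0772
scene yellow_notch 0.75 [280. 249.] [ 0.5521 -0.1109] stand deg -87.8 r 0.1046
top peg 0.61 [291. 224.] [0.6109 0.0749] stand deg 79.8 r 0.0914
top yellow_notch 0.74 [354. 242.] [ 0.5549 -0.1094] stand deg -86.5 r 0.1026
wrist peg 0.98 [277. 294.] [0.6067 0.066 ] stand deg 80.0 r 0.0816
```

View pics/s2.png

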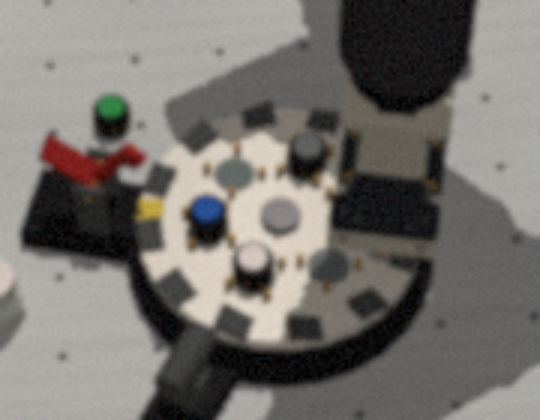

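The wheel has turned about 25 degrees and the yellow notch is almost under the nose. About 5 degrees remain, so I'll push roughly 6.5 mm more.

```bash
python3 -m crank '[0,0,0,0,-3.5,0,0, 0,0,0,0,-3,0,0, 0,0,0,0,0,0,0, 0,0,0,0,0,0,0]'; python3 s.py pics/s3.png
```

```text
clock: 10.85
tool_pos: [0.5915, 0.072, 0.0736]
orientation: [-180.0, 0.0, -104.2]
force: [0.1, 0.1, -0.1]
opening: 0.0005
gripper_force: 0.0
scene peg 0.87 [359. 260.] [0.6158 0.0701] stand deg 75.7 r 0.0892
scene peg 0.25 [297. 254.] [ 0.5858 -0.0722] stand deg -65.1 r 0.0649
top peg 0.89 [292. 221.] [0.6194 0.073 ] stand deg 74.6 r 0.0935
top yellow_notch 0.78 [355. 244.] [ 0.5503 -0.1122] stand deg -88.6 r 0.1062
wrist peg 0.76 [280. 292.] [0.6116 0.0637] stand deg 76.2 r 0.0816
wrist yellow_notch 0.74 [278. 293.] [0.6179 0.0727] stand deg 75.3 r 0.0925
wrist yellow_notch 0.53 [445. 156.] [0.5161 0.0221] stand deg 165.9 r 0.065
```

```bash
python3 -m crank '[0,0,0,0,20,0,0, 0,0,0,0,5,-60,0, 0,0,0,0,0,-60,0, 0,0,0,57,-4,0,0, 0,0,0,57,-4,0,0]'; python3 -m crank '[0,0,0,57,-4,0,0, 0,0,0,0,0,0,0, 0,0,0,0,0,0,0]'; python3 s.py pics/s4.png; python3 - <<'E'
from h import *
np.set_printoptions(precision=4,suppress=True)
im=eyes.snapshot("wrist");a=im[60:300,180:480]
cv2.imwrite("pics/w4.png",cv2.resize(a,(450,360)))
for n,z in (("pawl_tab",.083),("pawl_nose",.1)):print(n,[(round(r["p"],2),r["location"],atz("wrist",r["location"],z)) for r in spotter.place_of("wrist",n)])
E
```

```text
clock: 11.92
tool_pos: [0.5468, -0.0349, 0.1946]
orientation: [-179.9, 0.1, -104.1]
force: [1.6, 0.1, -0.2]
opening: 0.0003
gripper_force: 0.0
clock: 12.3
tool_pos: [0.5367, -0.0908, 0.1937]
orientation: [-180.0, 0.0, -104.3]
force: [-0.0, 0.6, 0.6]
opening: 0.0006
gripper_force: 0.0
scene peg 0.97 [355. 260.] [0.6135 0.0619] stand deg 74.4 r 0.081
scene yellow_notch 0.93 [281. 245.] [ 0.5401 -0.1067] stand deg -94.8 r 0.1038
top peg 0.79 [293. 221.] [0.6199 0.0686] stand deg 72.9 r 0.09
top yellow_notch 0.71 [353. 244.] [ 0.549  -0.1062] stand deg -90.1 r 0.1007
top yellow_notch 0.44 [396. 225.] [ 0.6056 -0.2354] stand deg -68.0 r 0.2291
wrist yellow_notch 0.74 [310. 200.] [ 0.5438 -0.1125] stand deg -92.0 r 0.1082
wrist yellow_notch 0.7 [314. 114.] [ 0.5228 -0.1801] stand deg -92.5 r 0.1789
pawl_tab [(0.68, [314.9, 113.4], array([ 0.5216, -0.1795,  0.083 ]))]
pawl_nose [(0.91, [313.3, 206.0], array([ 0.5382, -0.1174,  0.1   ]))]
```

View pics/w4.png

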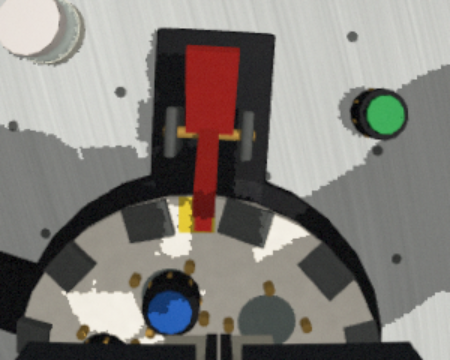

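The yellow notch sits under the raised nose, centred about as well as at the start. Now I'll tip the tab back from its outer side.

```bash
python3 -m crank '[0,0,0,50,-3,0,0, 0,0,0,50,-3,0,0, 0,0,0,30,-2,0,0, 0,0,0,0,0,0,0]'; python3 -m crank '[0,0,0,0,0,60,0, 0,0,0,0,0,40,0, 0,0,0,0,0,10,0, 0,0,0,0,0,0,0, 0,0,0,0,0,0,0]'
```

```text
clock: 13.4
tool_pos: [0.512, -0.2203, 0.1934]
orientation: [180.0, -0.0, -104.4]
force: [0.1, -0.2, 0.5]
opening: 0.0005
gripper_force: 0.0
clock: 14.02
tool_pos: [0.5139, -0.2186, 0.0854]
orientation: [-179.8, 0.0, -104.2]
force: [0.8, 0.5, -0.8]
opening: 0.0006
gripper_force: 0.0
```

```bash
python3 -m crank '[0,0,0,-12,0,0,0, 0,0,0,-12,0,0,0, 0,0,0,-10,0,0,0, 0,0,0,-8,0,0,0, 0,0,0,-7,0,0,0]'; python3 -m crank '[0,0,0,0,0,0,0, 0,0,0,0,0,0,0, 0,0,0,20,0,0,0, 0,0,0,10,0,-50,0, 0,0,0,0,0,-62,0]'; python3 -m crank '[0,0,0,-60,0,0,0, 0,0,0,-60,0,0,0, 0,0,0,-40,0,0,0, 0,0,0,0,0,0,0]'; python3 s.py pics/s5.png; python3 - <<'E'
from h import *
np.set_printoptions(precision=4,suppress=True)
im=eyes.snapshot("wrist");a=im[60:300,180:480]
s=cv2.imread("pics/s5.png")[:360,:300]
cv2.imwrite("pics/w5.png",np.hstack([cv2.resize(a,(450,360)),s]))
for n,z in (("pawl_tab",.098),("pawl_nose",.062)):print(n,[(round(r["p"],2),r["location"],atz("wrist",r["location"],z)) for r in spotter.place_of("wrist",n)])
E
```

```text
clock: 14.65
tool_pos: [0.5247, -0.1701, 0.0836]
orientation: [-180.0, 0.0, -104.2]
force: [-0.3, -0.0, -0.6]
opening: 0.0009
gripper_force: 0.0
clock: 15.28
tool_pos: [0.5155, -0.2017, 0.1955]
orientation: [179.8, -0.0, -104.3]
force: [2.3, -0.6, 0.6]
opening: 0.0002
gripper_force: 0.0
clock: 15.78
tool_pos: [0.5569, -0.0437, 0.1954]
orientation: [180.0, 0.0, -104.1]
force: [0.7, -0.7, 0.0]
opening: 0.0004
gripper_force: 0.0
scene peg 0.65 [353. 261.] [0.6181 0.0564] stand deg 69.5 r 0.0787
scene yellow_notch 0.84 [276. 246.] [ 0.5427 -0.1189] stand deg -91.6 r 0.1146
scene yellow_notch 0.69 [131. 270.] [ 0.5775 -0.4592] stand deg -75.5 r 0.4507
top yellow_notch 0.67 [357. 245.] [ 0.5475 -0.1165] stand deg -89.5 r 0.1111
top yellow_notch 0.34 [187. 333.] [0.3055 0.3817] stand deg 138.5 r 0.4734
wrist peg 0.53 [325. 145.] [ 0.5397 -0.1104] stand deg -94.3 r 0.1073
wrist yellow_notch 0.82 [317. 147.] [ 0.5469 -0.1096] stand deg -90.7 r 0.1045
pawl_tab [(0.61, [327.9, 83.0], array([ 0.5273, -0.1523,  0.098 ]))]
pawl_nose [(0.97, [324.2, 142.9], array([ 0.5404, -0.1113,  0.062 ])), (0.71, [320.4, 248.5], array([ 0.5647, -0.0283,  0.062 ]))]
```

View pics/w5.png

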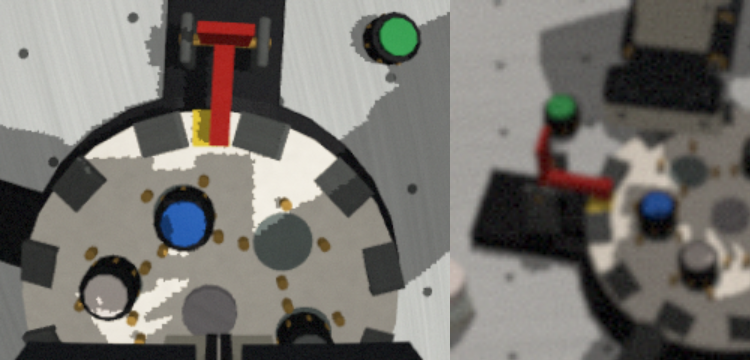

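The pawl is down, with its nose between the two teeth of the yellow notch. All modules are standing and the arm is clear.

```bash
python3 -c "
from plant import ctrl
print(ctrl.close_job())"
```

```text
the job is handed in; nothing more can be done
None
```

I handed the job in at about 16 s: I tipped the pawl up, turned the wheel back one notch and dropped the pawl into the yellow-marked notch. The last pictures show the nose between that notch's teeth, all modules standing and nothing else disturbed.

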